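# Set the paste coater's sprung selector to the red marker

### The job

The black selector knob on top of the green bench paste coater stands in its park position. Pull it up against its spring, turn it round to the red marker and let it drop fully home into the notch there; the marker shows only roughly where the notch is, so feel for it by turning the knob gently to and fro on its spring, without forcing the lock or yanking it against its top stop. Leave the knob released and do not disturb the bowl, the jar or the brush.

Things in the scene. Friction and masses are not known exactly. Their poses are not given: they have to be found in the camera images.
- axis (a point): Point on the knob's vertical turning axis, at the level of the coater's flat top deck, 110 mm above the table. Its x axis points to the coater's back and its y axis along the coater to its rollers (at its yaw 0 they are world x and y). The control box under the knob is 170 (x) by 160 (y) mm about this axis; the roller bed stretches 370 mm to the +y side, its rubber top roller reaching 147 mm and its side plate 162 mm above the table. The coater does not move.
- knob_grip (a point): Centre of the black bar grip, on the turning axis, 155 mm above the table while the knob is home; it rises with the knob. The bar is 58 mm long (along this point's x axis), 16 mm thick (across, y) and stands 38 mm above a round skirt of 66 mm diameter; the bar's top is 14 mm above this point and the skirt's upper face 24 mm below it.
- pointer (a point): Pointed end of the bar: its top edge, marked with a white line, 30 mm from the turning axis (the grip point's -x side). In park it points to the coater's front (-x of the axis point), within 4 degrees.
- plunger (a joint): How far the knob is pulled up, m: 0 is fully home. A spring (with some damping) pushes it down with about 9 N at home and 12 N at 14 mm. The lock pin under the skirt is clear of the notches above 7 mm; the top stop is at about 15 mm, and the joint rests at 7 mm when the pin stands on the land between notches. A yellow sleeve shows under the skirt when the knob is up.
- selector (a joint): Turn of the knob, rad: 0 points to the coater's front, positive counter-clockwise from above. It stops at +-1.65. Turning with the pin on the land takes about 0.1 N m.
- red_marker: Red disc, 18 mm across and 3 mm high, fixed on the deck 52 mm from the knob's axis, 60 degrees to one side or the other of the front; origin under its centre. It changes sides with the white disc. The notch that belongs to it lies 8 to 17 degrees to one side of it or the other as seen from the knob's axis, never straight at it and differently each time, and the pin drops in only within about 3 degrees of the notch's middle.
- white_marker: The like disc in white, on the other side; its notch is the wrong one.
- pin: The steel lock pin and stop collar that turn and rise with the knob, hidden under it: pin 7 mm thick, 26 mm from the axis under the pointer. Origin on the axis under the skirt.
- gate: The fixed steel lock under the knob, 80 mm across and 9 mm high on the deck: a wide park recess at the front and one 9.5 mm wide, 7 mm deep notch near each marker, with flat land between, and the top stop. Origin on the axis at deck level; its orientation is the coater's and does not tell where the notches are.
- bowl: White ceramic bowl, 90 mm across and 45 mm high, loose on the table beside the control box, near the jar; origin under its centre.
- jar: Amber jar with white cap, 60 mm across and 85 mm high, loose on the table beside the control box; origin under its centre.
- brush: Wooden brush about 190 mm long, lying loose on the table in front of the control box; origin at its underside.

How it is judged:
By the outcome, as a careful person would: the job done as asked, in the order asked, and still so for the second after the job is handed in, with the robot touching nothing.
It also fails if it takes over 54 s, if anything falls off the work surface, if the arm or the gripper's body presses on something with over 40 N, if the wrist force passes 120 N, or if a joint passes its speed limit or range.

### The arm

A 6-joint arm with a two-finger parallel gripper is mounted at the origin on the work surface. World frame = base frame: x ahead of the robot, y to its left, z up, the work surface at z = 0. Lengths are in m, angles in rad, forces in N, time in s.
With the tool pointing down it reaches from about 0.3 to 0.775 m from the base axis. Payload 14.6 kg.
Tool frame: the origin (TCP) lies at the centre of the arm's flange, where the gripper is bolted on; the fingertips stand 199 mm ahead of it and the grasp point (between the pads) lies ctrl.tcp_to_grasp ahead of it (ctrl.tcp_to_grasp is the distance from the TCP to the grasp point, in m); z points along the fingers, y is the line along which they close (so a half turn about z gives the same grasp; the last joint's range is limited). The gripper opens to 94 mm and grips with 3 to 60 N. Pads are 16 mm wide; open, the fingers measure 119 mm over their backs; the gripper's body (75 mm by 177 mm) begins 78 mm behind the grasp point.
Start: joints at [-1.252, 0.3, 1.521, -0, 1.321, -0.067], TCP at [0.207, -0.51, 0.405] pointing down, gripper open.
Joint ranges: [-3.03, 3.03], [-0.79, 2.21], [0.23, 2.52], [-1.04, 4.18], [0, 3.07], [-2.55, 2.55]. Speed limits (rad/s): [2.22, 2.22, 2.57, 3.14, 3.14, 3.14].

### API

Orientations are given as [roll, pitch, yaw] about the fixed x, y, z axes, in that order (R = Rz(yaw) Ry(pitch) Rx(roll)).
In Python, from station import ctrl gives the robot as it stands. The module is installed in compiled form; this text tells all that it offers.
- The arm moves only by the shell command python3 -m jog 'ROWS' [OPENING] [FORCE]. ROWS is JSON, a list of rows, each a list of 6 numbers: the shift along the tool's x, y, z in cm, then the turn, a rotation vector about the tool's x, y, z in rad. In form: [[tx, ty, tz, ax, ay, az], ...]. A call has 1 to 8 rows; each row is the pose to reach, as a shift and turn from the pose commanded when the call began, along the tool's axes at that moment; what a row does not reach only later rows make up. A row lasts 1/10 s, in which the tool goes at most 50 mm and 8.59 degrees, less where a joint would pass 70% of its speed; a pose out of reach is approached as far as the arm can. A call with a gripper value outside its range is refused whole. OPENING is the opening in per cent of the stroke, from 0 (shut) to 100 (fully open), set as the call begins (- or left out, the last holds). The fingers move at their own pace and stop on an object; FORCE is the grip in N (left out, the last holds). Time passes only in rows, so rows that repeat a pose let the fingers close. It gives the time, the measured TCP pose, the force, the opening and the grip force at its end, in the units of the state.
- ctrl.get_obs(): the state, without advancing time (a new reading comes with each control period).
- ctrl.camera(name): name is "side" or "top"; returns a dict with "img" (420x560x3 uint8, blue, green, red), "intrinsics" (3x3 intrinsics, pixels), "k1" (the pictures are not rectified: a ray, as slopes to the right and down, at radius r is drawn at 1 + k1 r^2 times it, then the intrinsics apply), "R" (3x3) and "t" (3): a world point X has camera coordinates R X + t. Camera axes: x right, y down, z forward; pixel columns grow to the right and rows downward; lengths in m; the calibration is good to about 2 mm. A picture is of the moment at which its call begins. There is no depth.
- ctrl.hand_in(): hands the job in; it is judged then, once.
The state is a dict: "time_s": time; "qpos": joint angles; "joint_vel": joint speeds; "tau": joint torques, N m; "ee_pos": TCP position; "eef_rot": TCP orientation; "force": force on the tool from outside, world axes, zero at the start; "moment": the same for the moment, N m; "grip_width": finger opening in m; "grip_force": force on a finger pad.
Only numpy, scipy, OpenCV 4.12 (cv2) and the standard library are available. Lean on these libraries where they do the work, as an engineer would, in place of code of your own. Each camera call takes 0.05 s, during which the arm holds its last target. There are 200 camera calls.

## Working session

There is one attempt and no reset: what is moved stays moved. The work goes in short steps, Python scripts to look and compute and a shell command to move; the robot and the scene stay as the last step left them, time stands still between calls to the robot, and variables do not carry over. Pictures are saved under pics/ and viewed, at most 10 in all, crops included, and the job is handed in when it is done.

```bash
mkdir -p pics
python3 - <<'E'
from station import ctrl
import cv2
for n in("top","side"):
    c=ctrl.camera(n); cv2.imwrite(f"pics/{n}0.png",c["img"]); print(n,c["intrinsics"],c["k1"],c["R"],c["t"])
print(ctrl.tcp_to_grasp,ctrl.get_obs())
E
```

```text
top [[468.80254406   0.         284.25020117]
 [  0.         468.80254406 205.44641289]
 [  0.           0.           1.        ]] 0.011380213570919931 [[ 0.02538108 -0.99964166 -0.00850644]
 [-0.99505654 -0.02444559 -0.0962543 ]
 [ 0.09601186  0.01090743 -0.99532043]] [-0.12635345  0.62258724  0.70421272]
side [[425.33165217   0.         280.25925393]
 [  0.         425.33165217 214.69873115]
 [  0.           0.           1.        ]] -0.12560890487832008 [[-0.99447672 -0.10461611 -0.00845694]
 [-0.07417966  0.75757402 -0.64852061]
 [ 0.07425246 -0.64431132 -0.76115012]] [0.58293169 0.22503775 0.74040818]
0.1804 {'time_s': 0.1, 'qpos': array([-1.25158408e+00,  3.00437022e-01,  1.52152541e+00, -1.62175382e-05,
        1.32073666e+00, -6.65783461e-02]), 'joint_vel': array([-0.00044442, -0.00125877, -0.00200286,  0.00255162, -0.00226457,
        0.00178633]), 'tau': array([ 2.05080265e-03, -5.32644296e+01, -3.53285229e+01,  7.10040238e-02,
        2.35183036e-02, -7.57452221e-05]), 'ee_pos': array([ 0.20695853, -0.50954487,  0.40412846]), 'eef_rot': array([-3.14048762e+00, -5.79365036e-05,  3.85794585e-01]), 'force': array([-0.04602354, -0.04003421, -0.0259317 ]), 'moment': array([-0.00092568,  0.02324583, -0.02237057]), 'grip_force': 0.0, 'grip_width': 0.09383712253521448}
```

View pics/top0.png

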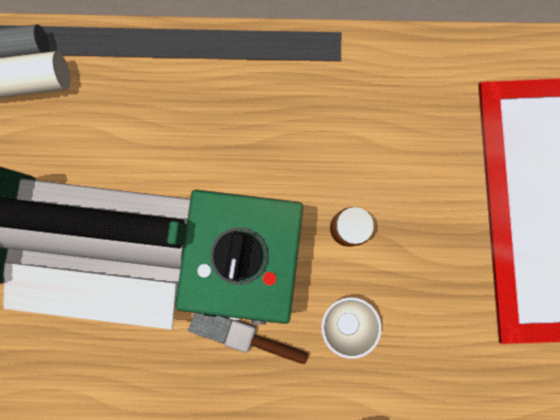

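View pics/side0.png

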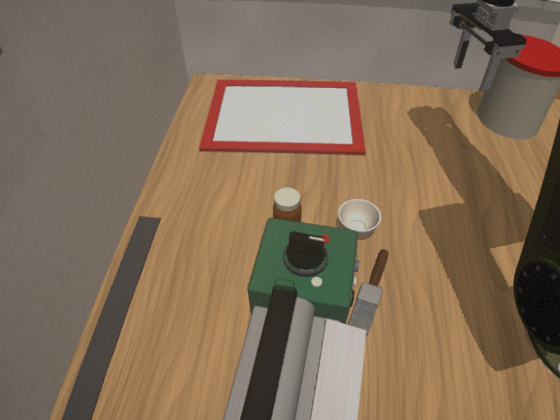

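The top view shows the knob at about (240,257) with its white line pointing down (front), the red marker at (269,279), the white at (204,270), and the deck corners at (193,191), (302,204), (290,322) and (177,309). In the side view the knob is at (305,250) and red at (326,239). The jar and bowl are on the -y side, and the brush lies in front.

```bash
cat > h.py <<'E'
import numpy as np,cv2
from station import ctrl
def ray(c,uv,z):
    K=c["intrinsics"];d=np.array([(uv[0]-K[0,2])/K[0,0],(uv[1]-K[1,2])/K[1,1]]);s=d.copy()
    for _ in range(20): s=d/(1+c["k1"]*(s@s))
    R=np.array(c["R"]);o=-R.T@c["t"];v=R.T@np.array([*s,1]);return (o+v*(z-o[2])/v[2])[:2]
def cen(m,roi):
    x0,y0,x1,y1=roi;q=np.argwhere(m[y0:y1,x0:x1]);return q.mean(0)[::-1]+[x0,y0],len(q)
E
python3 - <<'E'
from h import *
for n,rr,wr,lr in(("top",(255,268,285,292),(194,260,215,281),(228,255,240,282)),("side",(318,230,332,247),(308,274,326,290),(305,232,325,244))):
    c=ctrl.camera(n);b,g,r=[c["img"][...,i].astype(int) for i in range(3)]
    red=(r>120)&(g<80)&(b<80);wh=(r>130)&(b>110)&(g>110)
    R_,nr=cen(red,rr);W_,nw=cen(wh,wr);L,nl=cen(wh,lr)
    pr,pw=ray(c,R_,.113),ray(c,W_,.113)
    d=pw-pr;u=d/np.linalg.norm(d);back=np.array([u[1],-u[0]])  # u ~ +y 
    print(n,R_,nr,W_,nw,"L",L,nl,"red",pr,"white",pw,np.linalg.norm(d),"yaw",np.degrees(np.arctan2(back[1],back[0])),"axis",(pr+pw)/2+.026*back,"line",ray(c,L,.169))
    if n=="top":
        C=np.array([ray(c,p,.11) for p in[(193,191),(302,204),(290,322),(177,309)]]);print(C,C.mean(0))
        gm=((g>r+20)&(g>b+20)).astype(np.uint8); 
        # white line pixels
        ys,xs=np.nonzero(wh[255:282,228:240]);P=np.array([ray(c,(x+228,y+255),.169) for x,y in zip(xs,ys)])
        q=P-P.mean(0);v=np.linalg.svd(q)[2][0];print("line dir",v,P.min(0),P.max(0))
E
```

```text
top [269.15441176 278.14705882] 136 [203.65131579 270.26315789] 152 L [231.84931507 268.47945205] 73 red [ 0.51727497 -0.09360423] white [ 0.52566014 -0.00362986] 0.09036425443542918 yaw -5.324308557900097 axis [ 0.54735538 -0.05102966] line [ 0.53131103 -0.04879126]
[[ 0.63493827  0.01643748]
 [ 0.62041247 -0.13630746]
 [ 0.45891773 -0.12349822]
 [ 0.47227719  0.03105058]] [ 0.54663641 -0.0530794 ]
line dir [-0.98949341  0.14457801] [ 0.51951166 -0.05240033] [ 0.5431483  -0.04548019]
side [325.51428571 237.91428571] 35 [316.12941176 281.21176471] 85 L [316.63333333 238.16666667] 30 red [ 0.51442508 -0.09551315] white [ 0.52638713 -0.00445545] 0.09184005574939838 yaw -7.48396519744771 axis [ 0.54618462 -0.05337077] line [ 0.53116913 -0.05050329]
```

```bash
python3 -m jog '[[3,-1.8,0,0,0,0.03],[6.5,-4,0,0,0,0.06],[10,-6,0,0,0,0.13],[13.5,-8.2,0,0,0,0.2],[17,-10.3,0,0,0,0.26],[20.5,-12.4,0,0,0,0.3],[24,-14.5,0,0,0,0.35],[26,-15.8,0,0,0,0.4]]'
python3 - <<'E'
from h import *
from scipy.spatial.transform import Rotation as T
o=ctrl.get_obs();R=T.from_euler('xyz',o['eef_rot']);p=o['ee_pos']
print(R.inv().apply(np.array([.547,-.052,.405])-p),R.inv()*T.from_euler('xyz',[np.pi,0,-.14]).as_rotvec() if 0 else (R.inv()*T.from_euler('xyz',[np.pi,0,-.14])).as_rotvec())
E
```

```text
time_s: 1.0
ee_pos: [0.3895, -0.2633, 0.4047]
eef_rot: [-3.141, -0.0, -0.015]
force: [0.3, -1.1, -0.0]
grip_width: 0.0943
grip_force: 0.0
[ 0.15434068 -0.21357322 -0.00025193] [-0.00018404 -0.00020457  0.12523991]
```

```bash
python3 -m jog '[[3,-4,0,0,0,0.05],[6,-8.3,0,0,0,0.1],[9,-12.5,0,0,0,0.12],[12,-16.6,0,0,0,0.125],[14.5,-20,0,0,0,0.125],[15.4,-21.3,0,0,0,0.125],[15.4,-21.3,0,0,0,0.125],[15.4,-21.3,0,0,0,0.125]]' 60
python3 - <<'E'
from h import *
from scipy.spatial.transform import Rotation as T
o=ctrl.get_obs();R=T.from_euler('xyz',o['eef_rot']);p=o['ee_pos'];print(o['force'],o['grip_width'],o['qpos'])
print(R.inv().apply(np.array([.547,-.052,.337])-p),(R.inv()*T.from_euler('xyz',[np.pi,0,-.14])).as_rotvec())
c=ctrl.camera("top");cv2.imwrite("pics/t1.png",c["img"]);c=ctrl.camera("side");cv2.imwrite("pics/s1.png",cv2.resize(c["img"][150:350,200:420],None,fx=2.5,fy=2.5))
E
```

```text
time_s: 1.8
ee_pos: [0.545, -0.0552, 0.4044]
eef_rot: [3.141, 0.001, -0.139]
force: [-0.2, -1.2, 0.7]
grip_width: 0.0565
grip_force: 0.0
[-0.21574386 -1.18367344  0.67623923] 0.0565122333654767 [-1.67756595e-01  2.95314226e-01  1.52750657e+00 -2.06702533e-04
  1.31945148e+00  1.54229180e+00]
[ 0.0015734  -0.00344732  0.06740125] [0.000181   0.00068499 0.00079941]
```

View pics/s1.png

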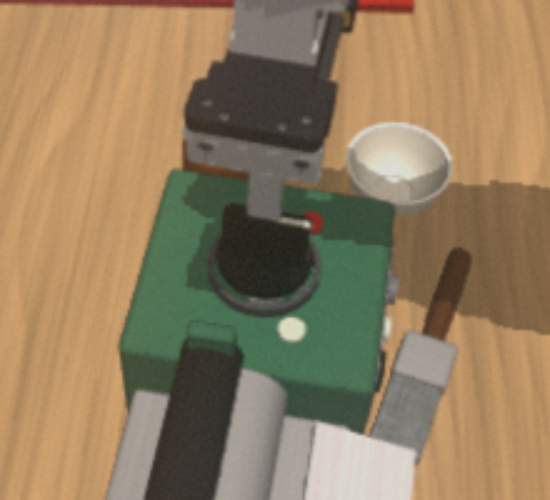

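The gripper is hovering over the knob, with the bar between the fingers. I'll descend most of the way and check the residual.

```bash
cat > s.py <<'E'
from h import *
from scipy.spatial.transform import Rotation as T
o=ctrl.get_obs();R=T.from_euler('xyz',o['eef_rot']);p=o['ee_pos']
print("rem",R.inv().apply(np.array([.547,-.052,.337])-p).round(4),"rpy",o['eef_rot'].round(4),"z",p[2].round(4),"F",o['force'].round(2),"M",o['moment'].round(3))
E
python3 -m jog '[[0,-0.1,1,0,0,0],[0,-0.2,2.5,0,0,0],[0,-0.2,4,0,0,0],[0,-0.2,4,0,0,0],[0,-0.2,4,0,0,0]]'; python3 s.py
```

```text
time_s: 2.4
ee_pos: [0.5455, -0.053, 0.3647]
eef_rot: [-3.142, 0.0, -0.14]
force: [0.7, 0.5, -0.4]
grip_width: 0.0562
grip_force: 0.0
rem [ 0.0013 -0.0012  0.0277] rpy [-3.1416e+00  3.0000e-04 -1.3990e-01] z 0.3647 F [ 0.75  0.5  -0.37] M [ 0.009 -0.012 -0.061]
```

```bash
python3 -m jog '[[0.1,-0.1,1,0,0,0],[0.1,-0.1,2,0,0,0],[0.1,-0.1,2.8,0,0,0],[0.1,-0.1,2.8,0,0,0],[0.1,-0.1,2.8,0,0,0]]'; python3 s.py;  python3 -m jog '[[0,0,0,0,0,0],[0,0,0,0,0,0],[0,0,0,0,0,0],[0,0,0,0,0,0],[0,0,0,0,0,0],[0,0,0,0,0,0],[0,0,0,0,0,0],[0,0,0,0,0,0]]' 0 15; python3 s.py
```

```text
time_s: 2.9
ee_pos: [0.5469, -0.0517, 0.3365]
eef_rot: [-3.142, 0.0, -0.139]
force: [-1.2, -0.3, 0.6]
grip_width: 0.0567
grip_force: 0.0
rem [ 0.0002  0.0003 -0.0005] rpy [-3.1416e+00  3.0000e-04 -1.3920e-01] z 0.3365 F [-1.24 -0.32  0.61] M [0.021 0.003 0.012]
time_s: 3.7
ee_pos: [0.5468, -0.0516, 0.3367]
eef_rot: [-3.141, -0.0, -0.139]
force: [0.1, 1.1, 0.8]
grip_width: 0.0161
grip_force: 15.0
rem [ 0.0002  0.0003 -0.0003] rpy [-3.1414e+00 -1.0000e-04 -1.3920e-01] z 0.3367 F [0.15 1.14 0.83] M [ 0.422 -0.017  0.052]
```

```bash
python3 -m jog '[[0,0,0,0,0,0],[0,0,-0.2,0,0,0],[0,0,-0.4,0,0,0],[0,0,-0.6,0,0,0],[0,0,-0.8,0,0,0],[0,0,-1.0,0,0,0],[0,0,-1.1,0,0,0],[0,0,-1.1,0,0,0]]' 0 30; python3 s.py
```

```text
time_s: 4.5
ee_pos: [0.5469, -0.0517, 0.3468]
eef_rot: [-3.141, 0.001, -0.139]
force: [5.1, 1.8, -11.8]
grip_width: 0.016
grip_force: 30.0
rem [0.0002 0.0003 0.0098] rpy [-3.1413e+00  8.0000e-04 -1.3920e-01] z 0.3468 F [  5.05   1.82 -11.78] M [ 0.376 -1.069  0.06 ]
```

Lifted about 10 mm, carrying the spring load of about 12 N. The red marker is on the positive (ccw) side, so I'll turn to about 38°, clear of the notch range.

```bash
python3 -m jog '[[0,0,0,0,0,-0.04],[0,0,0,0,0,-0.09],[0,0,0,0,0,-0.14],[0,0,0,0,0,-0.19],[0,0,0,0,0,-0.24],[0,0,0,0,0,-0.29],[0,0,0,0,0,-0.33],[0,0,0,0,0,-0.35]]'; python3 s.py;python3 -m jog '[[0,0,0,0,0,-0.04],[0,0,0,0,0,-0.09],[0,0,0,0,0,-0.14],[0,0,0,0,0,-0.19],[0,0,0,0,0,-0.24],[0,0,0,0,0,-0.29],[0,0,0,0,0,-0.33],[0,0,0,0,0,-0.35]]'; python3 s.py
```

```text
time_s: 5.3
ee_pos: [0.5469, -0.0519, 0.3467]
eef_rot: [3.141, 0.001, 0.212]
force: [4.9, -0.8, -11.5]
grip_width: 0.0157
grip_force: 30.0
rem [0.0001 0.0001 0.0097] rpy [3.1414e+00 7.0000e-04 2.1220e-01] z 0.3467 F [  4.9   -0.83 -11.5 ] M [-0.284 -1.171 -0.   ]
time_s: 6.1
ee_pos: [0.547, -0.0522, 0.3468]
eef_rot: [3.141, 0.001, 0.562]
force: [7.0, -4.8, -11.8]
grip_width: 0.0158
grip_force: 30.0
rem [ 0.0001 -0.0002  0.0098] rpy [3.1407e+00 6.0000e-04 5.6200e-01] z 0.3468 F [  6.95  -4.75 -11.76] M [-0.816 -1.372 -0.024]
```

```bash
python3 -m jog '[[0.02,0.04,0,0,0,0],[0.03,0.05,0.1,0,0,0],[0.03,0.05,0.2,0,0,0],[0.03,0.05,0.28,0,0,0],[0.03,0.05,0.28,0,0,0]]'; python3 s.py;python3 -m jog '[[0,0,0.05,0,0,0],[0,0,0.05,0,0,0]]'; python3 s.py
```

```text
time_s: 6.6
ee_pos: [0.5472, -0.0522, 0.3443]
eef_rot: [3.142, 0.001, 0.561]
force: [2.5, -5.0, -10.5]
grip_width: 0.0158
grip_force: 30.0
rem [-0.0001 -0.0003  0.0073] rpy [3.1415e+00 1.1000e-03 5.6060e-01] z 0.3443 F [  2.46  -4.96 -10.52] M [-1.094 -0.496  0.03 ]
time_s: 6.8
ee_pos: [0.5472, -0.0523, 0.3439]
eef_rot: [3.141, 0.001, 0.561]
force: [3.0, -5.9, -11.4]
grip_width: 0.0159
grip_force: 30.0
rem [-0.     -0.0003  0.0069] rpy [3.1415e+00 1.1000e-03 5.6060e-01] z 0.3439 F [  3.03  -5.94 -11.36] M [-1.017 -0.509 -0.003]
```

```bash
python3 -m jog '[[0,0.02,0.03,0,0,0],[0,0.03,0.03,0,0,0]]'; python3 s.py;python3 -m jog '[[0,0,0.03,0,0,0],[0,0,0.03,0,0,0]]'; python3 s.py
```

```text
time_s: 7.0
ee_pos: [0.5473, -0.0524, 0.3437]
eef_rot: [-3.141, 0.001, 0.561]
force: [0.0, -4.2, -11.0]
grip_width: 0.0157
grip_force: 30.0
rem [-0.0001 -0.0005  0.0067] rpy [-3.1411e+00  1.2000e-03  5.6070e-01] z 0.3437 F [  0.03  -4.17 -10.98] M [-0.902 -0.026  0.028]
time_s: 7.2
ee_pos: [0.5473, -0.0523, 0.3436]
eef_rot: [-3.141, 0.001, 0.561]
force: [-1.7, -4.7, -8.5]
grip_width: 0.0157
grip_force: 30.0
rem [-0.0001 -0.0005  0.0066] rpy [-3.1413e+00  9.0000e-04  5.6080e-01] z 0.3436 F [-1.75 -4.66 -8.5 ] M [-1.112  0.335 -0.02 ]
```

```bash
python3 -m jog '[[-0.01,0.02,0.03,0,0,0],[-0.01,0.03,0.05,0,0,0],[-0.01,0.03,0.05,0,0,0]]'; python3 s.py
```

```text
time_s: 7.5
ee_pos: [0.5474, -0.0525, 0.3435]
eef_rot: [-3.141, 0.001, 0.561]
force: [-4.3, -3.1, -2.2]
grip_width: 0.0158
grip_force: 30.0
rem [-0.0001 -0.0006  0.0065] rpy [-3.141e+00  5.000e-04  5.608e-01] z 0.3435 F [-4.33 -3.07 -2.17] M [-0.637  1.152 -0.024]
```

```bash
for i in 1 2; do python3 -m jog '[[-0.02,0,0,0,0,-0.02],[-0.02,0,0,0,0,-0.04],[-0.02,0,0,0,0,-0.04]]' >/dev/null; python3 s.py; done
```

```text
rem [ 0.     -0.0006  0.0065] rpy [-3.1411  0.      0.6021] z 0.3435 F [-4.33 -0.65 -1.15] M [-0.267  1.225 -0.054]
rem [ 0.0001 -0.0006  0.0065] rpy [-3.1414e+00 -4.0000e-04  6.4210e-01] z 0.3435 F [-5.12  0.76 -0.91] M [ 0.142  1.161 -0.133]
```

```bash
python3 -m jog '[[-0.02,-0.02,0,0,0,-0.02],[-0.02,-0.02,0,0,0,-0.04],[-0.02,-0.02,0,0,0,-0.04]]' >/dev/null; python3 s.py; python3 -m jog '[[0,0,0,0,0,-0.02],[0,0,0,0,0,-0.04],[0,0,0,0,0,-0.04]]' >/dev/null; python3 s.py
```

```text
rem [ 0.0003 -0.0005  0.0065] rpy [ 3.1412e+00 -8.0000e-04  6.8200e-01] z 0.3435 F [-1.76  3.15  0.37] M [ 0.328  0.544 -0.068]
rem [ 0.0004 -0.0005  0.0064] rpy [ 3.1411e+00 -7.0000e-04  7.2190e-01] z 0.3434 F [-0.13  3.14  0.58] M [ 0.488  0.229 -0.133]
```

```bash
for i in 1 2; do python3 -m jog '[[0,0,0,0,0,-0.02],[0,0,0,0,0,-0.04],[0,0,0,0,0,-0.04]]' >/dev/null; python3 s.py; done
```

```text
rem [ 0.0004 -0.0005  0.0065] rpy [ 3.141e+00 -6.000e-04  7.620e-01] z 0.3435 F [1.4  2.96 0.46] M [ 0.593 -0.115 -0.136]
rem [ 0.0005 -0.0005  0.0064] rpy [ 3.141e+00 -5.000e-04  8.019e-01] z 0.3434 F [2.23 3.19 1.68] M [ 0.526 -0.409 -0.122]
```

```bash
for i in 1 2; do python3 -m jog '[[0,0,0,0,0,-0.02],[0,0,0,0,0,-0.04],[0,0,0,0,0,-0.04]]' >/dev/null; python3 s.py; done
```

```text
rem [ 0.0005 -0.0006  0.0064] rpy [ 3.1409e+00 -5.0000e-04  8.4250e-01] z 0.3434 F [3.98 3.83 2.22] M [ 0.559 -0.613 -0.181]
rem [ 0.0005 -0.0005  0.0064] rpy [ 3.1408e+00 -5.0000e-04  8.8250e-01] z 0.3434 F [5.22 3.07 2.37] M [ 0.415 -0.68  -0.221]
```

```bash
python3 -m jog '[[0.03,0.01,-0.01,0,0,-0.02],[0.03,0.01,-0.01,0,0,-0.05],[0.03,0.01,-0.01,0,0,-0.08],[0.03,0.01,-0.01,0,0,-0.1],[0.03,0.01,-0.01,0,0,-0.1]]' >/dev/null; python3 s.py;  for i in 1 2; do python3 -m jog '[[0,0,0,0,0,-0.02],[0,0,0,0,0,-0.04],[0,0,0,0,0,-0.04]]' >/dev/null; python3 s.py; done
```

```text
rem [ 0.0004 -0.0007  0.0064] rpy [3.1409e+00 1.0000e-04 9.8200e-01] z 0.3434 F [ 5.09 -0.46 -0.21] M [-0.3   -0.985 -0.114]
rem [ 0.0005 -0.0007  0.0064] rpy [3.1409e+00 1.0000e-04 1.0218e+00] z 0.3434 F [ 5.72 -0.76  0.55] M [-0.375 -1.103 -0.14 ]
rem [ 0.0005 -0.0007  0.0063] rpy [3.1407e+00 1.0000e-04 1.0618e+00] z 0.3433 F [ 6.88 -0.75 -0.71] M [-0.478 -1.257 -0.14 ]
```

```bash
python3 -m jog '[[0.02,0.03,0,0,0,-0.02],[0.02,0.03,0,0,0,-0.04],[0.02,0.03,0,0,0,-0.04]]' >/dev/null; python3 s.py; python3 -m jog '[[0,0,0,0,0,-0.02],[0,0,0,0,0,-0.04],[0,0,0,0,0,-0.04]]' >/dev/null; python3 s.py
```

```text
rem [ 0.0004 -0.0009  0.0061] rpy [3.1414e+00 5.0000e-04 1.1023e+00] z 0.3431 F [ 6.39 -3.26 -2.37] M [-0.701 -1.139 -0.044]
rem [ 0.0005 -0.0009  0.0058] rpy [3.1414e+00 6.0000e-04 1.1423e+00] z 0.3428 F [ 7.69 -3.8  -5.06] M [-0.794 -1.476 -0.023]
```

The height and torque are dropping, so the pin is entering the notch. I'll probe deeper here with a small lowering.

```bash
python3 -m jog '[[0.02,0.02,0.03,0,0,-0.02],[0.02,0.03,0.06,0,0,-0.02],[0.02,0.03,0.06,0,0,-0.02]]' >/dev/null; python3 s.py
```

```text
rem [ 0.0004 -0.0011  0.0047] rpy [-3.1408e+00  1.0000e-03  1.1616e+00] z 0.3417 F [ 6.51 -4.38 -8.78] M [-0.943 -1.501  0.002]
```

```bash
python3 -m jog '[[0,0.02,0.1,0,0,0],[-0.01,0.04,0.15,0,0,0],[-0.01,0.04,0.2,0,0,0],[-0.01,0.04,0.2,0,0,0]]' >/dev/null; python3 s.py;python3 -m jog '[[0,0,0.1,0,0,0],[0,0,0.2,0,0,0],[0,0,0.2,0,0,0]]' >/dev/null; python3 s.py
```

```text
rem [ 0.0004 -0.0013  0.003 ] rpy [-3.1401e+00  9.0000e-04  1.1613e+00] z 0.34 F [ 2.89 -3.63 -9.96] M [-0.864 -0.767  0.066]
rem [ 0.0004 -0.0013  0.0013] rpy [-3.1404e+00  7.0000e-04  1.1609e+00] z 0.3383 F [-0.78 -4.87 -9.32] M [-1.186 -0.058  0.107]
```

```bash
python3 -m jog '[[0,0.02,0.05,0,0,-0.02],[0,0.02,0.1,0,0,-0.02],[0,0.02,0.1,0,0,-0.02]]' >/dev/null; python3 s.py;python3 -m jog '[[0,0,0.06,0,0,0],[0,0,0.1,0,0,0],[0,0,0.1,0,0,0]]' >/dev/null; python3 s.py
```

```text
rem [ 0.0004 -0.0014  0.0002] rpy [-3.1399e+00  7.0000e-04  1.1812e+00] z 0.3372 F [ -1.34  -4.52 -10.23] M [-1.073  0.213  0.003]
rem [ 0.0004 -0.0014 -0.0002] rpy [-3.1402e+00  6.0000e-04  1.1812e+00] z 0.3368 F [-4.88 -4.69 -3.87] M [-1.014  0.745  0.053]
```

```bash
python3 -m jog '[[0,0,0,0,0,0],[0,0,0,0,0,0],[0,0,0,0,0,0],[0,0,0,0,0,0],[0,0,0,0,0,0]]' 50; python3 s.py; python3 -m jog '[[0,0,-1,0,0,0],[0,0,-3,0,0,0],[0,0,-6,0,0,0],[0,0,-10,0,0,0],[0,0,-14,0,0,0],[0,0,-16,0,0,0],[0,0,-16,0,0,0]]';python3 -m jog '[[-2,4,0,0,0,0],[-5,8,0,0,0,0],[-8,12,0,0,0,0],[-11,15,0,0,0,0],[-14,18,0,0,0,0],[-14,18,0,0,0,0],[-14,18,0,0,0,0]]'
python3 - <<'E'
from h import *
c=ctrl.camera("top");a=c["img"][150:370,160:400];s=ctrl.camera("side")["img"][170:330,220:420]
cv2.imwrite("pics/f.png",np.hstack([cv2.resize(a,(400,367)),cv2.resize(s,(400,367))]))
E
```

```text
time_s: 13.7
ee_pos: [0.5485, -0.0527, 0.3369]
eef_rot: [3.141, -0.0, 1.181]
force: [-0.4, -0.3, 0.5]
grip_width: 0.0466
grip_force: 0.0
rem [ 0.0001 -0.0016 -0.0001] rpy [ 3.1413e+00 -2.0000e-04  1.1809e+00] z 0.3369 F [-0.45 -0.34  0.48] M [ 0.012 -0.068  0.084]
time_s: 14.4
ee_pos: [0.548, -0.0527, 0.5005]
eef_rot: [3.136, -0.001, 1.181]
force: [0.8, 0.3, -0.7]
grip_width: 0.0467
grip_force: 0.0
time_s: 15.1
ee_pos: [0.662, -0.2515, 0.4947]
eef_rot: [-3.139, -0.0, 1.18]
force: [1.0, -0.2, -0.2]
grip_width: 0.0468
grip_force: 0.0
```

View pics/f.png

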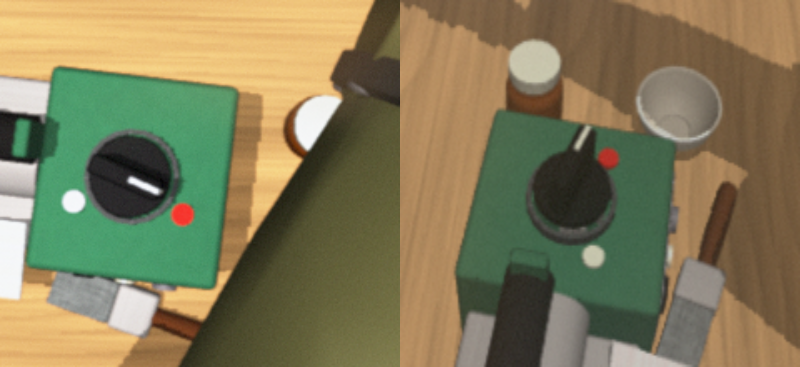

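The knob points just past the red marker (pointer about (145,185), red (183,214) in the left crop). No yellow sleeve shows, and the jar, bowl and brush are where they were. The tool's height at release (0.3368 m) matched the height at the first grasp (0.3367 m), so the knob is home.

```bash
python3 -c "
from station import ctrl
print(ctrl.hand_in())"
```

```text
the job is handed in; nothing more can be done
None
```

The knob is in the notch beside the red marker, at about 73° from the front, and fully home as far as the tool height and camera show; it is released, the bowl, jar and brush were left alone, and the job was handed in at about 15 s of the 54 s allowed.

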